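# Build the display column at the clay workshop

## Task

Build the display column on the little metal flight case: set the longer white clay box centred and square on the case, then the shorter clay box centred and square on the longer one, their long sides all running the same way. Then take the wooden plaque off the sloping easel and stand it upright on its bottom edge on the middle of the short box, along the box's length. Do not push the case along, and leave the other things on the table where they are.

Things in the scene. Friction and masses are not known exactly. Their poses are not given: they have to be found in the camera images.
- flight_case: closed aluminium flight case with dark edging, a loose heavy box (2 kg) flat on the table: 115 (x) by 180 (y) by 55 mm high (z), flat top. Origin: centre of its underside; y runs along its length, z up.
- long_box: the longer of two closed white clip-lid clay boxes, grey lid, flat on the table: 62 (x) by 150 (y) by 46 mm high (z), flat top, about 0.45 kg. Origin: centre of its underside; y runs along its length, z up.
- short_box: the shorter of the two closed white clip-lid clay boxes, grey lid, flat on the table: 54 (x) by 115 (y) by 42 mm high (z), flat top, about 0.3 kg. Origin: centre of its underside; y runs along its length, z up.
- plaque: flat wooden display plaque with a round bear's head low on its front face: 18 mm thick (x), 110 wide (y), 100 tall (z), about 0.15 kg. It leans on the easel, its top tipped 0.35 rad from the vertical towards the plaque's back (-x). Origin: centre of its bottom edge face (18 by 110 mm); x is the normal of the front face, z runs from the bottom edge to the top edge.
- easel: fixed black sloping easel under the plaque: base 105 (x) by 126 (y) mm; back rest 120 wide, 8 thick, leaning 0.35 rad from the vertical towards -x, behind the lowest 54 mm of the plaque (its upper 46 mm stand free on both faces); the front lip rises 10 mm, 4 mm clear of the plaque's front. Origin: centre of the base's underside; x to the front, z up.
- clay_bear: bystander: white and black clay bear on a round green disc, 90 mm across, 73 mm high. Origin: centre of its underside.
- jar: bystander: clear jar with a grey cap, 64 mm across, 85 mm high. Origin: centre of its underside.
- tray: bystander: open white tray with three compartments, 80 by 150 by 24 mm high. Origin: centre of its underside.
- spatula: bystander: modelling spatula with a green handle, 170 mm long, lying on the table near the robot. Origin: under its middle.

How it is judged (in metres and radians):
On the way, in this order (a step that is already met when the one before it is completed fails the run):
1. the long box sits centred and square on the flight case, let go (x of long_box in the frame of flight_case between -0.012 and 0.012 m and y of long_box in the frame of flight_case between -0.012 and 0.012 m and z of long_box in the frame of flight_case between 0.051 and 0.059 m and angle between the y axis of long_box and the y axis of flight_case, either way round below 0.12 rad and angle between long_box's own z axis and vertical below 0.06 rad and linear speed of long_box below 0.02 m/s and angular speed of long_box below 0.15 rad/s and contact force between the fingers and long_box below 0.2 N), for 0.2 s.
2. the short box sits centred and square on the long box, let go (x of long_box in the frame of flight_case between -0.012 and 0.012 m and y of long_box in the frame of flight_case between -0.012 and 0.012 m and z of long_box in the frame of flight_case between 0.051 and 0.059 m and angle between the y axis of long_box and the y axis of flight_case, either way round below 0.12 rad and angle between each of long_box, short_box's own z axis and vertical below 0.06 rad and x of short_box in the frame of long_box between -0.012 and 0.012 m and y of short_box in the frame of long_box between -0.012 and 0.012 m and z of short_box in the frame of long_box between 0.042 and 0.05 m and angle between the y axis of short_box and the y axis of long_box, either way round below 0.12 rad and linear speed of short_box below 0.02 m/s and angular speed of short_box below 0.15 rad/s and contact force between the fingers and short_box below 0.2 N), for 0.2 s.
At the end, for the whole second after the job is handed in: Long box on the case, short box on it (each centred within 12 mm either way, turned under 0.12 rad); the plaque upright (tilt under 0.06 rad) on its bottom edge on the short box, within 12 mm across and 18 mm along of the middle, turned under 0.15 rad; all released and at rest (x of long_box in the frame of flight_case between -0.012 and 0.012 m and y of long_box in the frame of flight_case between -0.012 and 0.012 m and z of long_box in the frame of flight_case between 0.051 and 0.059 m and angle between the y axis of long_box and the y axis of flight_case, either way round below 0.12 rad and angle between each of long_box, short_box, plaque's own z axis and vertical below 0.06 rad and x of short_box in the frame of long_box between -0.012 and 0.012 m and y of short_box in the frame of long_box between -0.012 and 0.012 m and z of short_box in the frame of long_box between 0.042 and 0.05 m and angle between the y axis of short_box and the y axis of long_box, either way round below 0.12 rad and x of plaque in the frame of short_box between -0.012 and 0.012 m and y of plaque in the frame of short_box between -0.018 and 0.018 m and z of plaque in the frame of short_box between 0.038 and 0.046 m and angle between the y axis of plaque and the y axis of short_box, either way round below 0.15 rad and linear speed of each of long_box, short_box, plaque below 0.02 m/s and angular speed of each of long_box, short_box below 0.15 rad/s and angular speed of plaque below 0.4 rad/s); the robot touches nothing.
It fails at once if the flight case is pushed more than 30 mm (distance of flight_case from where it was at the start of the episode above 0.03 m).
It fails at once if the clay bear is moved more than 25 mm (distance of clay_bear from where it was at the start of the episode above 0.025 m).
It fails at once if the jar is moved more than 25 mm (distance of jar from where it was at the start of the episode above 0.025 m).
It fails at once if the white tray is moved more than 25 mm (distance of tray from where it was at the start of the episode above 0.025 m).
It fails at once if the spatula is moved more than 25 mm (distance of spatula from where it was at the start of the episode above 0.025 m).
It also fails if it takes over 72 s, if anything falls off the work surface, if the arm or the gripper's body presses on something with over 40 N, if the wrist force passes 120 N, or if a joint passes its speed limit or range.

## Robot

A 6-joint arm with a two-finger parallel gripper is mounted at the origin on the work surface. World frame = base frame: x ahead of the robot, y to its left, z up, the work surface at z = 0. Lengths are in mm, angles in degrees, forces in N, time in s.
With the tool pointing down it reaches from about 300 to 850 mm from the base axis. Payload 4.2 kg.
Tool frame: the origin (TCP) lies midway between the tips of the shut fingers; the grasp point (between the pads) lies 19 mm behind it (env.hold_point_z is the z of the grasp point in the tool frame, in mm); z points along the fingers, y is the direction in which the jaws open and shut (so a half turn about z gives the same grasp; the last joint's range is limited). The gripper opens to 91 mm and grips with 3 to 60 N. Pads are 32 mm wide; open, the fingers measure 118 mm over their backs; the gripper's body (76 mm by 178 mm) begins 60 mm behind the grasp point.
Start: joints at [75.802, 18.312, 89.639, -0, 72.044, -1.146], TCP at [129.856, 560.161, 213.976] pointing down, gripper open.
Joint ranges: [-177.97, 177.97], [-48.28, 115.42], [12.27, 149.76], [-77.06, 257.06], [2.81, 150.46], [-146.56, 146.56]. Speed limits (degrees/s): [147.25, 147.25, 180, 180, 180, 180].

## Interface

Orientations are given as [roll, pitch, yaw] about the fixed x, y, z axes, in that order (R = Rz(yaw) Ry(pitch) Rx(roll)).
In Python, from workcell import env, grab_frame, camera_params, spotter gives the robot as it stands. The module is installed in compiled form; this text tells all that it offers.
- The arm moves only by the shell command python3 -m jog 'ROWS' [FORCE]. ROWS is text: rows parted by semicolons, each of 7 numbers parted by spaces: the turn, a rotation vector about the world's x, y, z in units of 5 degrees (1.0 is 5 degrees), then the shift along the world's x, y, z in units of 25 mm (1.0 is 25 mm), then the opening, from 0 (shut) to 1 (fully open). A call has 1 to 5 rows; each row is the pose to reach, as a shift and turn from the pose commanded when the call began; what a row does not reach only later rows make up. A row lasts 1/8 s, in which the tool goes at most 62.5 mm and 10.7 degrees, less where a joint would pass 70% of its speed; a pose out of reach is approached as far as the arm can. A call with a gripper value outside its range is refused whole. The fingers move at their own pace and stop on an object; FORCE is the grip in N (left out, the last holds). Time passes only in rows, so rows that repeat a pose let the fingers close. It gives the time, the measured TCP pose, the force and the opening at its end, in the units of the state.
- env.state(): the state, without advancing time (a new reading comes with each control period).
- grab_frame(name): name is "scene" or "top" or "wrist"; returns the picture (400x640x3 uint8, red, green, blue); there is no depth.
- camera_params(name): a dict with "K" (3x3 intrinsics, pixels), "dist" ([k1, k2, p1, p2, k3] as OpenCV has them; the pictures are not rectified), "rvec" (rotation vector, rad) and "tvec" (3), from world to camera coordinates, as OpenCV has them. Camera axes: x right, y down, z forward; pixel columns grow to the right and rows downward; lengths in mm; the calibration is good to about 2 mm. A picture is of the moment at which its call begins: read the wrist's pose just before it. camera_params takes no time and is no camera call; for the wrist camera it gives the pose at the moment of the call.
- env.job_done(): hands the job in, once; it reports no verdict.
Trained networks look in the newest picture that a camera, given by its name, has taken for a name from the list of things; names that differ only in an ending like _2 or _b are one class to them, and where a whole thing is asked for, a point or a joint stands for the part that bears it (a point fixed in the world has none). Each returns a list of dicts, best first, with "conf" (0 to 1); they miss things now and then, are a little off and sometimes report something else, mostly with a low value. They report only what shows in the picture. A call takes as long as a camera call.
- spotter.look_for(query, camera): "box" ([left, top, width, height] in pixels, round what is visible of it).
- spotter.trace(query, camera): "region" (400x640 bool, what is visible of it) and "box" ([left, top, width, height] in pixels, round what is visible of it).
The state is a dict: "time_s": time; "qpos": joint angles; "qvel": joint speeds; "effort": joint torques, N m; "ee_pos": TCP position; "ee_rot": TCP orientation; "force": force on the tool from outside, world axes, zero at the start; "torque": the same for the moment, N m; "gripper_width": finger opening in mm.
Only numpy, scipy, OpenCV 4.12 (cv2) and the standard library are available. Lean on these libraries where they do the work, as an engineer would, in place of code of your own. Each camera call takes 0.05 s, during which the arm holds its last target. There are 200 camera calls.

## Working session

There is one attempt and no reset: what is moved stays moved. The work goes in short steps, Python scripts to look and compute and a shell command to move; the robot and the scene stay as the last step left them, time stands still between calls to the robot, and variables do not carry over. Pictures are saved under pics/ and viewed, about 8 in all and at most 12, crops included, and the job is handed in when it is done.

```bash
ls; mkdir -p pics
python3 - <<'E'
from workcell import env, grab_frame, camera_params, spotter
import cv2,numpy as np
for n in ["scene","top"]:
    im=grab_frame(n); cv2.imwrite(f"pics/{n}0.png",im[...,::-1])
    p=camera_params(n); R=cv2.Rodrigues(np.array(p["rvec"],float))[0]
    print(n,np.round(p["K"],1).tolist(),np.round(p["dist"],3),(-R.T@np.array(p["tvec"]).ravel()).round(0))
s=env.state(); print(s["ee_pos"],s["ee_rot"],env.hold_point_z,s["gripper_width"],s["time_s"])
E
```

```text
pics
scene [[478.5, 0.0, 314.0], [0.0, 478.5, 208.3], [0.0, 0.0, 1.0]] [-0.017  0.     0.     0.     0.   ] [1151.  531.  929.]
top [[426.3, 0.0, 321.8], [0.0, 426.3, 204.4], [0.0, 0.0, 1.0]] [-0.049  0.     0.     0.     0.   ] [ 515.    3. 1239.]
[129.74453938 559.6935282  213.21080783] [-1.79908541e+02 -1.41882916e-04  1.66949406e+02] -18.8 91.3447727707157 0.1
```

View pics/scene0.png

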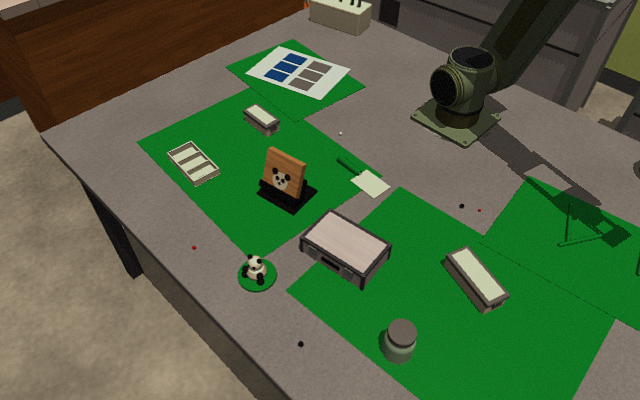

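View pics/top0.png

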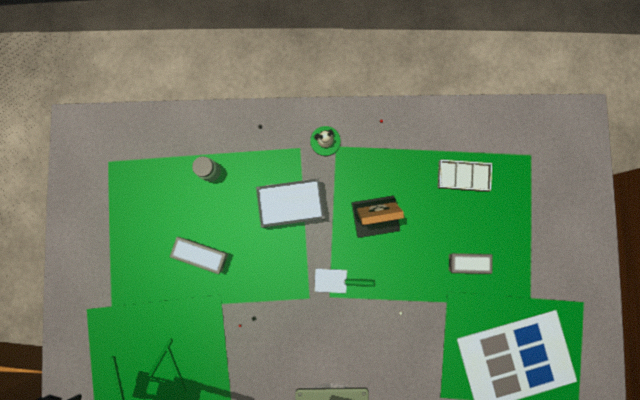

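The scene picture shows everything. In the top view, the case is at about (292,204), the long box at (199,254), the short box at (471,264), and the plaque on the easel at (378,213), facing away from the robot. Next I'll fit box models to the traced masks in both views.

```bash
cat > h.py <<'E'
from workcell import env, grab_frame, camera_params, spotter
import cv2, numpy as np
from scipy.optimize import minimize
from scipy.spatial.transform import Rotation as Ro
D=dict(flight_case=(115,180,55),long_box=(62,150,46),short_box=(54,115,42),plaque=(18,110,100))
def corners(n,p,tilt=0):
    d=D[n]; c=np.array([[i*d[0]/2,j*d[1]/2,k*d[2]] for i in(-1,1) for j in(-1,1) for k in(0,1)])
    return Ro.from_euler('ZY',[p[2],-tilt]).apply(c)+[p[0],p[1],p[3]]
def proj(P,cp): return cv2.projectPoints(np.asarray(P,float).reshape(-1,1,3),np.array(cp["rvec"],float),np.array(cp["tvec"],float),cp["K"],np.array(cp["dist"],float))[0].reshape(-1,2)
S=4
def sil(n,p,cp,tilt):
    uv=cv2.convexHull(proj(corners(n,p,tilt),cp).astype(np.float32))
    m=np.zeros((400*S,640*S),np.uint8)
    cv2.fillConvexPoly(m,np.round(((uv+.5)*S-.5)*16).astype(np.int32),1,shift=4); return cv2.resize(m.astype(np.float32),(640,400),interpolation=cv2.INTER_AREA)
def backproj(u,v,z,cp):
    R=cv2.Rodrigues(np.array(cp["rvec"],float))[0]; t=np.array(cp["tvec"],float).ravel()
    a=cv2.undistortPoints(np.array([[[u,v]]],float),cp["K"],np.array(cp["dist"],float)).ravel()
    C=-R.T@t; r=R.T@np.array([a[0],a[1],1]); return C+r*(z-C[2])/r[2]
def masks(n,cams):
    out=[]
    for c in cams:
        r=spotter.trace(n,c)
        if r: out.append((r[0]["region"].astype(np.float32),CP[c],c,r[0]["conf"]))
        else: print("no",n,c)
    return out
CP={}
def snap(cams):
    for c in cams: CP[c]=camera_params(c); grab_frame(c)
def cost(n,p,ms,tilt,w=None):
    s=0
    for m,cp,*_ in ms:
        q=sil(n,p,cp,tilt); s+=1-np.minimum(m,q).sum()/np.maximum(m,q).sum()
    return s
def fit(n,ms,p0,tilt=0,zfree=True):
    best=None
    for dy in (-.1,0,.1):
        x0=np.array([p0[0],p0[1],p0[2]+dy,p0[3]],float); sc=np.array([10,10,.08,8 if zfree else 0])
        f=lambda v:cost(n,x0+v*sc,ms,tilt)
        r=minimize(f,np.zeros(4),method='Nelder-Mead',options=dict(initial_simplex=np.vstack([np.zeros(4),np.eye(4)]),xatol=.01,fatol=1e-4,maxiter=250))
        if best is None or r.fun<best[0]: best=(r.fun,x0+r.x*sc)
    return best
E
cat > m1.py <<'E'
from h import *
snap(["scene","top"])
for n,g,t in [("flight_case",(292,204,55,.12),0),("long_box",(199,254,46,-.3),0),("short_box",(471,264,42,0),0),("plaque",(378,213,60,.1),.35)]:
    ms=masks(n,["scene","top"])
    b=backproj(g[0],g[1],g[2],CP["top"]); p0=[b[0],b[1],g[3],0 if t==0 else 15]
    for zf in (True,False) if t==0 else (True,):
        f,p=fit(n,ms,p0,t,zf); print(n,zf,round(f,3),np.round(p,1),"yaw",round(np.degrees(p[2]),1),[(m[2],round(float(m[3]),2)) for m in ms])
    for m in ms: print('  alone',m[2],(lambda r:(round(r[0],3),np.round(r[1],2)))(fit(n,[m],p,t,False)))
E
time python3 m1.py
```

```text
flight_case True 0.084 [6.270e+02 1.076e+02 1.000e-01 1.700e+00] yaw 6.8 [('scene', 0.8), ('top', 0.86)]
flight_case False 0.089 [6.268e+02 1.074e+02 1.000e-01 0.000e+00] yaw 6.9 [('scene', 0.8), ('top', 0.86)]
  alone scene (np.float64(0.026), array([6.2611e+02, 1.0593e+02, 1.2000e-01, 0.0000e+00]))
  alone top (np.float64(0.049), array([6.2774e+02, 1.0894e+02, 1.3000e-01, 0.0000e+00]))
long_box True 0.134 [ 4.823e+02  3.706e+02 -3.000e-01  0.000e+00] yaw -18.8 [('scene', 0.59), ('top', 0.93)]
long_box False 0.132 [ 4.822e+02  3.705e+02 -3.000e-01  0.000e+00] yaw -18.7 [('scene', 0.59), ('top', 0.93)]
  alone scene (np.float64(0.059), array([ 4.8253e+02,  3.6831e+02, -3.6000e-01,  0.0000e+00]))
  alone top (np.float64(0.057), array([ 4.8193e+02,  3.7196e+02, -3.4000e-01,  0.0000e+00]))
short_box True 0.269 [ 4.478e+02 -4.009e+02 -1.000e-01 -2.600e+00] yaw -4.1 [('scene', 0.9), ('top', 0.73)]
short_box False 0.274 [ 4.481e+02 -4.003e+02 -1.000e-01  0.000e+00] yaw -4.3 [('scene', 0.9), ('top', 0.73)]
  alone scene (np.float64(0.135), array([ 4.4793e+02, -3.9946e+02, -1.6000e-01,  0.0000e+00]))
  alone top (np.float64(0.119), array([ 4.4841e+02, -3.9947e+02, -5.0000e-02,  0.0000e+00]))
plaque True 0.117 [ 6.097e+02 -1.357e+02  2.000e-01  3.160e+01] yaw 9.0 [('scene', 0.67), ('top', 0.82)]
  alone scene (np.float64(0.068), array([ 6.0912e+02, -1.3746e+02,  1.6000e-01,  3.1550e+01]))
  alone top (np.float64(0.041), array([ 6.0970e+02, -1.3492e+02,  1.6000e-01,  3.1550e+01]))
real	0m52.183s
user	1m18.902s
sys	0m17.743s
```

The fits agree between views to within 3 mm, and the free heights come out close to the text. Moving over the long box now.

```bash
python3 -m jog '0 0 -2 2.3 -1 0 1;0 0 -4 4.6 -2 0 1;0 0 -6 6.9 -3.5 0 1;0 0 -8 9.2 -5 0 1;0 0 -10 10.5 -6 0 1'; python3 -m jog '0 0 -2 1 -.5 0 1;0 0 -4 2 -1 0 1;0 0 -6 3 -1.5 0 1;0 0 -8 3.6 -1.6 0 1;0 0 -9.3 3.6 -1.6 0 1'
cat > m2.py <<'E'
import sys
from h import *
# wrist fits: name x y yawdeg z [tilt]
fn=sys.argv[1]
s=env.state(); print(np.round(s["ee_pos"],1),np.round(s["ee_rot"],2),round(s["gripper_width"],1),round(s["time_s"],2))
CP["wrist"]=camera_params("wrist"); im=grab_frame("wrist").copy()
for a in sys.argv[2:]:
    n,x,y,yw,z,t=a.split(','); t=float(t)
    ms=masks(n,["wrist"]); p0=[float(x),float(y),np.radians(float(yw)),float(z)]
    if ms:
        f,p=fit(n,ms,p0,t,False); print(n,round(f,3),np.round(p[[0,1,3]],1),"yaw",round(np.degrees(p[2]),2)); p0=p
    uv=proj(corners(n,p0,t),CP["wrist"]); 
    for i in range(8):
        for j in (1,2,4):
            if not i&j: cv2.line(im,tuple(int(v) for v in uv[i].round()),tuple(int(v) for v in uv[i|j].round()),(255,0,0),1)
cv2.imwrite(f"pics/{fn}.png",im[...,::-1])
E
python3 m2.py w1 long_box,482,370.5,-19.5,0,0
```

```text
time_s: 1.23
ee_pos: [394.2, 408.8, 214.1]
ee_rot: [180.0, -0.0, 116.6]
force: [-0.3, 1.3, 0.2]
gripper_width: 91.2
time_s: 1.85
ee_pos: [483.5, 369.7, 213.7]
ee_rot: [180.0, 0.0, 70.1]
force: [-0.6, -0.1, 0.5]
gripper_width: 91.0
[483.5 369.7 213.7] [179.99   0.    70.12] 91.0 1.85
long_box 0.022 [484.  371.3   0. ] yaw -19.38
```

View pics/w1.png

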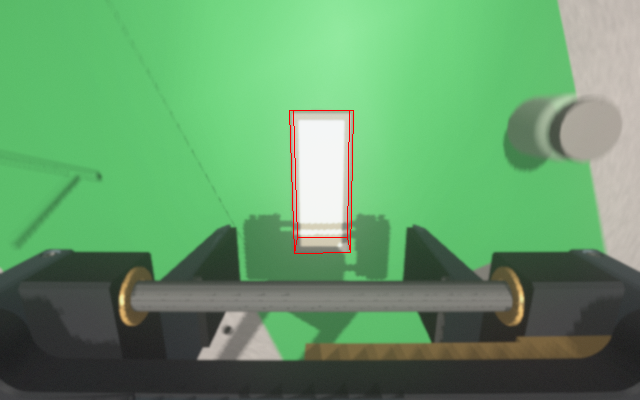

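The wrist fit of the long box (289–353, 110–253) is tight and agrees with the first estimate. Descending and gripping.

```bash
python3 -m jog '0 0 .1 .02 .06 -2 1;0 0 .1 .02 .06 -4 1;0 0 .1 .02 .06 -6 1;0 0 .1 .02 .06 -7.4 1;0 0 .1 .02 .06 -8 1' 20; python3 -m jog '0 0 0 0 0 0 1;0 0 0 0 0 0 .5;0 0 0 0 0 0 .5;0 0 0 0 0 0 .5;0 0 0 0 0 0 .5' 20
```

```text
time_s: 2.58
ee_pos: [481.7, 371.1, 12.0]
ee_rot: [-179.9, 0.2, 71.1]
force: [0.3, 0.4, 1.1]
gripper_width: 91.2
time_s: 3.2
ee_pos: [483.7, 372.0, 15.0]
ee_rot: [179.9, -0.1, 71.0]
force: [0.5, -0.3, 4.6]
gripper_width: 62.0
```

```bash
python3 -m jog '0 0 0 0 0 0 .5;0 0 0 0 0 .5 .5;0 0 0 0 0 2 .5;0 0 0 0 0 4 .5;0 0 0 0 0 6 .5' 20
```

```text
time_s: 3.82
ee_pos: [481.7, 371.1, 164.5]
ee_rot: [-179.9, 0.1, 70.9]
force: [0.8, 0.4, -4.8]
gripper_width: 61.8
```

```bash
python3 -m jog '0 0 1.1 1.2 -2.1 0 .5;0 0 2.2 2.4 -4.2 0 .5;0 0 3.3 3.6 -6.4 0 .5;0 0 4.4 4.8 -8.6 0 .5;0 0 5.2 5.74 -10.5 0 .5' 20; python3 -m jog '0 0 0 0 0 0 .5;0 0 0 0 0 0 .5'; python3 m2.py w2 flight_case,627,107.5,6.9,0,0 long_box,627,107.5,6.9,150,0
```

```text
time_s: 4.45
ee_pos: [626.2, 107.0, 163.1]
ee_rot: [-179.9, -0.0, 97.0]
force: [1.4, 0.1, -5.2]
gripper_width: 61.9
time_s: 4.7
ee_pos: [625.3, 109.3, 163.1]
ee_rot: [-179.8, -0.1, 96.9]
force: [-0.5, 0.6, -4.3]
gripper_width: 61.7
[625.3 109.3 163.1] [-1.7984e+02 -5.0000e-02  9.6890e+01] 61.7 4.7
flight_case 0.894 [626.1 108.2   0. ] yaw 6.96
long_box 0.307 [624.8 108.2 150. ] yaw 6.85
```

View pics/w2.png

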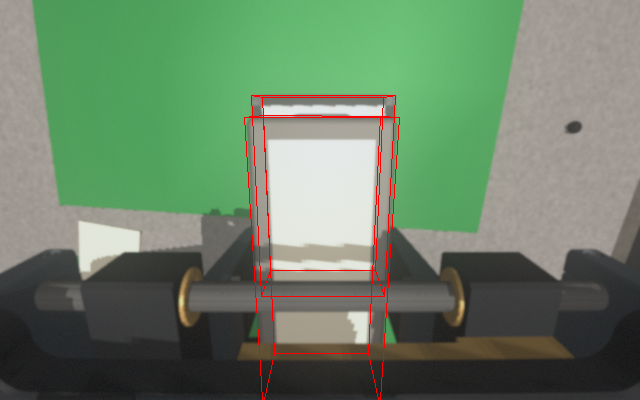

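The case's far edge (252–396, row 95) and the held box both match their projections, so the box is centred. Lowering.

```bash
python3 -m jog '0 0 0 0 0 -1.5 .5;0 0 0 0 0 -3 .5;0 0 0 0 0 -3.5 .5;0 0 0 0 0 -3.7 .5;0 0 0 0 0 -3.76 .5' 20;python3 -m jog '0 0 0 0 0 -.04 .5;0 0 0 0 0 -.04 .5'
```

```text
time_s: 5.48
ee_pos: [627.3, 109.6, 71.1]
ee_rot: [179.9, -0.0, 97.0]
force: [0.2, -0.6, -3.9]
gripper_width: 61.7
time_s: 5.72
ee_pos: [627.1, 109.3, 70.0]
ee_rot: [179.9, -0.0, 96.9]
force: [0.4, 0.2, -2.7]
gripper_width: 62.1
```

```bash
python3 -m jog '0 0 0 0 0 -.05 .5;0 0 0 0 0 -.05 .5;0 0 0 0 0 -.05 .75;0 0 0 0 0 -.05 .9;0 0 0 0 0 -.05 1'; python3 -m jog '0 0 0 0 0 0 1;0 0 0 0 0 1.5 1;0 0 0 0 0 3.5 1;0 0 0 -2 0 5.5 1;0 0 0 -3 -2 6.5 1'
```

```text
time_s: 6.35
ee_pos: [626.5, 109.2, 67.8]
ee_rot: [180.0, -0.0, 96.9]
force: [-0.1, -0.2, -0.1]
gripper_width: 85.4
time_s: 6.98
ee_pos: [552.7, 63.5, 230.5]
ee_rot: [179.8, -0.0, 97.2]
force: [0.4, -0.7, 0.5]
gripper_width: 91.0
```

```bash
python3 -m jog '0 0 0 1 -2.2 .5 1;0 0 0 2 -4.4 1 1;0 0 0 2 -4.4 1 1'; python3 m2.py w3 flight_case,627,107.5,6.9,0,0 long_box,627,107.5,6.9,55,0
```

```text
time_s: 7.35
ee_pos: [604.7, -51.6, 254.0]
ee_rot: [179.9, 0.1, 96.7]
force: [0.2, 0.8, 0.2]
gripper_width: 91.5
[604.7 -51.6 254. ] [1.7986e+02 9.0000e-02 9.6670e+01] 91.5 7.35
flight_case 0.546 [626.1 108.5   0. ] yaw 7.31
long_box 0.041 [626.8 109.   55. ] yaw 5.99
```

View pics/w3.png

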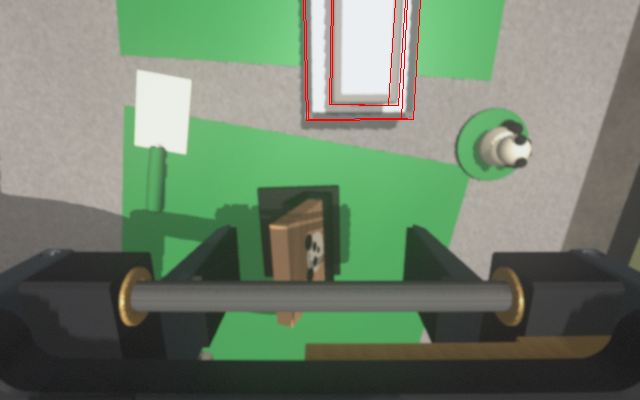

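Long box sits on the case within about 1 mm and 1°. On to the short box.

```bash
python3 -m jog '0 0 -.5 -.8 -2.2 0 1;0 0 -1 -1.7 -4.4 0 1;0 0 -1.5 -2.6 -6.6 0 1;0 0 -2 -3.5 -8.8 0 1;0 0 -2.4 -4.4 -11 -.5 1'; python3 -m jog '0 0 0 -.9 -1.6 -.6 1;0 0 0 -1.77 -3 -1.1 1;0 0 0 -1.77 -3 -1.1 1'; python3 m2.py w4 short_box,448,-400,-5,0,0
```

```text
time_s: 8.12
ee_pos: [493.1, -322.9, 241.6]
ee_rot: [179.9, 0.0, 85.0]
force: [0.6, 0.8, 0.0]
gripper_width: 91.1
time_s: 8.5
ee_pos: [447.4, -397.8, 211.8]
ee_rot: [-179.8, -0.1, 84.8]
force: [0.1, 0.1, -0.0]
gripper_width: 91.1
[ 447.4 -397.8  211.8] [-1.7984e+02 -1.2000e-01  8.4850e+01] 91.1 8.5
short_box 0.03 [ 448.8 -396.8    0. ] yaw -2.32
```

View pics/w4.png

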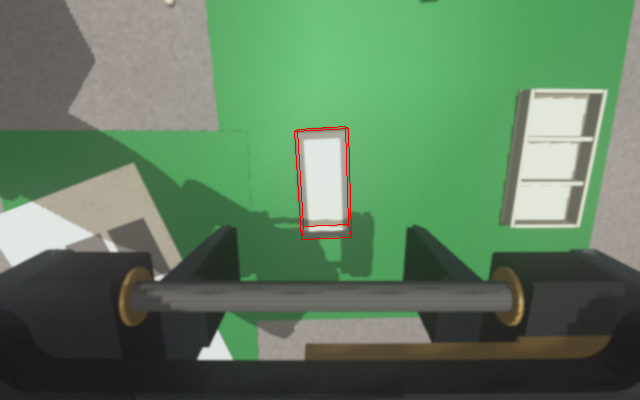

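The short box (295–351, 127–238) fits well, with a yaw of −2.3°. Turning the tool to match and grasping.

```bash
python3 -m jog '0 0 .54 .03 .1 -2 1;0 0 .54 .03 .1 -4 1;0 0 .54 .03 .1 -6 1;0 0 .54 .03 .1 -7.4 1;0 0 .54 .03 .1 -8 1' 20; python3 -m jog '0 0 0 0 0 0 1;0 0 0 0 0 0 .45;0 0 0 0 0 0 .45;0 0 0 0 0 0 .45;0 0 0 0 0 0 .45' 20; python3 -m jog '0 0 0 0 0 0 .45;0 0 0 0 0 .5 .45;0 0 0 0 0 2.5 .45;0 0 0 0 0 5 .45;0 0 0 0 0 7.5 .45' 20
```

```text
time_s: 9.22
ee_pos: [450.1, -393.1, 12.0]
ee_rot: [-179.9, -0.1, 87.8]
force: [0.4, 0.2, 0.1]
gripper_width: 90.9
time_s: 9.85
ee_pos: [449.5, -395.6, 13.9]
ee_rot: [180.0, 0.0, 87.6]
force: [-0.9, -0.1, 0.8]
gripper_width: 54.3
time_s: 10.48
ee_pos: [449.3, -395.0, 202.8]
ee_rot: [-180.0, -0.0, 87.6]
force: [1.5, -0.6, -2.6]
gripper_width: 53.6
```

```bash
python3 -m jog '0 0 .3 .7 2.2 .5 .45;0 0 .6 1.4 4.4 .5 .45;0 0 .9 2.1 6.6 .5 .45;0 0 1.2 2.8 8.8 .5 .45;0 0 1.5 3.5 11 .5 .45' 20; python3 -m jog '0 0 0 .8 2.2 0 .45;0 0 .1 1.6 4.4 0 .45;0 0 .2 2.6 6.6 0 .45;0 0 .28 3.4 8.4 0 .45;0 0 .28 3.6 9.2 0 .45' 20;  python3 -m jog '0 0 0 0 0 0 .45;0 0 0 0 0 0 .45'; python3 m2.py w5 long_box,626.8,109,6.4,55,0 short_box,627,109,6.4,200,0
```

```text
time_s: 11.1
ee_pos: [537.1, -118.5, 213.7]
ee_rot: [180.0, -0.0, 95.2]
force: [0.3, -0.3, -3.0]
gripper_width: 53.9
time_s: 11.72
ee_pos: [627.5, 112.2, 213.0]
ee_rot: [-180.0, -0.0, 96.7]
force: [-0.4, -0.7, -2.3]
gripper_width: 54.0
time_s: 11.98
ee_pos: [626.5, 108.2, 213.5]
ee_rot: [-179.9, 0.1, 96.5]
force: [-0.7, -0.9, -1.8]
gripper_width: 54.3
[626.5 108.2 213.5] [-1.7995e+02  5.0000e-02  9.6490e+01] 54.3 11.97
long_box 0.744 [627.9 109.9  55. ] yaw 8.24
short_box 0.319 [626.  105.3 200. ] yaw 6.37
```

View pics/w5.png

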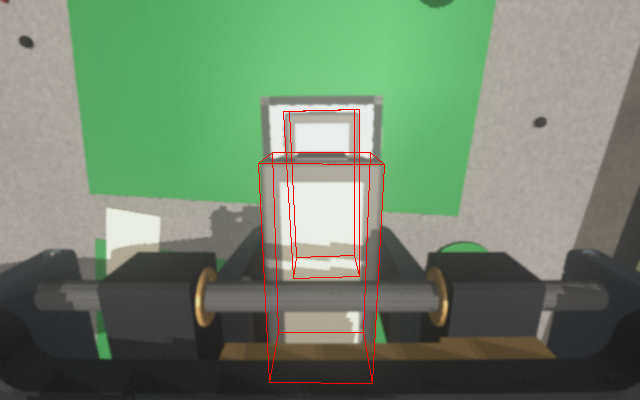

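The held short box is lined up with the long box, perhaps 2–3 mm short in y. I'll add a small y correction and lower.

```bash
python3 -m jog '0 0 0 .02 .1 -1.5 .45;0 0 0 .02 .1 -3 .45;0 0 0 .02 .1 -3.6 .45;0 0 0 .02 .1 -3.85 .45;0 0 0 .02 .1 -3.92 .45' 20;python3 -m jog '0 0 0 0 0 -.04 .45;0 0 0 0 0 -.04 .45'
```

```text
time_s: 12.75
ee_pos: [628.4, 111.9, 116.4]
ee_rot: [179.9, -0.0, 96.5]
force: [-0.0, -0.2, -2.9]
gripper_width: 53.7
time_s: 13.0
ee_pos: [628.1, 112.1, 115.3]
ee_rot: [179.9, -0.0, 96.6]
force: [0.1, 0.7, -2.2]
gripper_width: 53.9
```

```bash
python3 -m jog '0 0 0 0 0 -.04 .45;0 0 0 0 0 -.07 .45;0 0 0 0 0 -.07 .45'
```

```text
time_s: 13.38
ee_pos: [628.1, 112.2, 114.9]
ee_rot: [179.9, -0.0, 96.6]
force: [-1.9, 0.6, 6.5]
gripper_width: 54.2
```

```bash
python3 -m jog '0 0 0 0 0 .02 .45;0 0 0 0 0 .02 .7;0 0 0 0 0 .02 .9;0 0 0 0 0 .02 1;0 0 0 0 0 .02 1'; python3 -m jog '0 0 0 0 0 1.5 1;0 0 0 0 0 3.5 1;0 0 0 0 -1 5.5 1;0 0 0 0 -3.2 5.5 1;0 0 0 0 -5.5 5.5 1';  python3 -m jog '0 0 0 0 -1 0 1;0 0 0 0 -1 0 1'; python3 m2.py w6 long_box,626.8,109,6.4,55,0 short_box,627,109,6.4,101,0 plaque,609.7,-136,9,31.5,.35
```

```text
time_s: 14.0
ee_pos: [627.6, 112.0, 113.0]
ee_rot: [-180.0, -0.0, 96.5]
force: [1.2, -0.5, 0.5]
gripper_width: 90.1
time_s: 14.62
ee_pos: [627.9, -26.4, 251.6]
ee_rot: [179.9, 0.0, 96.6]
force: [1.1, 0.2, 0.5]
gripper_width: 91.2
time_s: 14.88
ee_pos: [627.5, -52.2, 250.5]
ee_rot: [-180.0, -0.0, 96.4]
force: [-0.1, 0.5, -0.4]
gripper_width: 91.4
[627.5 -52.2 250.5] [-180.     -0.     96.37] 91.4 14.88
long_box 0.727 [626.  108.3  55. ] yaw 6.59
short_box 0.035 [627.6 113.3 101. ] yaw 6.09
plaque 0.245 [ 609.8 -134.5   31.5] yaw 8.21
```

View pics/w6.png

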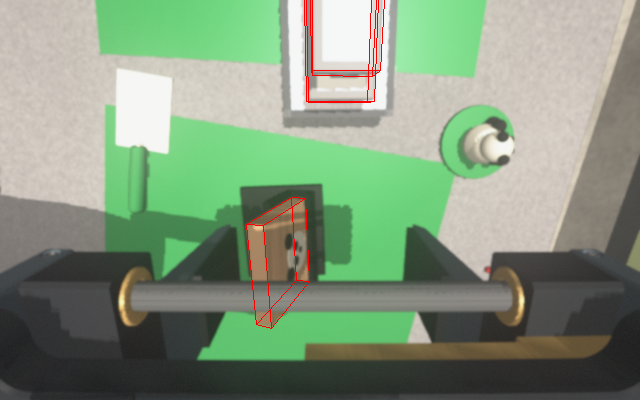

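The short box sits on the long one, about +4.5 mm along and within 1 mm across, inside tolerance. I'll look at the plaque from a second wrist position.

```bash
python3 -m jog '0 0 0 0 -2.4 0 1;0 0 0 -.2 -4.8 0 1;0 0 0 -.6 -7.2 0 1;0 0 0 -.8 -9.4 0 1;0 0 0 -.8 -9.4 0 1'
cat > m3.py <<'E'
from h import *
s=env.state(); print(np.round(s["ee_pos"],1),np.round(s["ee_rot"],2))
snap(["scene","top","wrist"]); ms=masks("plaque",["wrist","scene","top"])
im=grab_frame("wrist").copy()
for sel in (ms,ms[:1]):
    r=[]
    for z in (25,28,31,34,37):
        f,p=fit("plaque",sel,[609.7,-136,.15,z],.35,False); r.append((f,p)); print(len(sel),z,round(f,3),np.round(p[:2],1),round(np.degrees(p[2]),1))
p=min(r0 for r0 in [(a[0],tuple(a[1])) for a in r])[1]
uv=proj(corners("plaque",p,.35),CP["wrist"])
for i in range(8):
    for j in (1,2,4):
        if not i&j: cv2.line(im,tuple(int(v) for v in uv[i].round()),tuple(int(v) for v in uv[i|j].round()),(255,0,0),1)
cv2.imwrite("pics/w7.png",im[...,::-1])
E
python3 m3.py
```

```text
time_s: 15.7
ee_pos: [607.3, -288.0, 250.1]
ee_rot: [-180.0, 0.0, 96.4]
force: [0.3, 0.9, 0.1]
gripper_width: 91.4
[ 607.3 -288.   250.1] [-1.7997e+02  3.0000e-02  9.6360e+01]
3 25 0.208 [ 609.2 -136.2] 8.8
3 28 0.176 [ 609.4 -135.8] 8.6
3 31 0.167 [ 609.4 -135.3] 8.6
3 34 0.173 [ 609.4 -135.1] 8.5
3 37 0.193 [ 609.4 -135.1] 8.8
1 25 0.017 [ 608.7 -134.5] 9.2
1 28 0.019 [ 608.8 -134.5] 9.3
1 31 0.024 [ 608.8 -134.6] 9.4
1 34 0.03 [ 608.8 -134.7] 9.6
1 37 0.037 [ 608.9 -134.8] 9.7
```

View pics/w7.png

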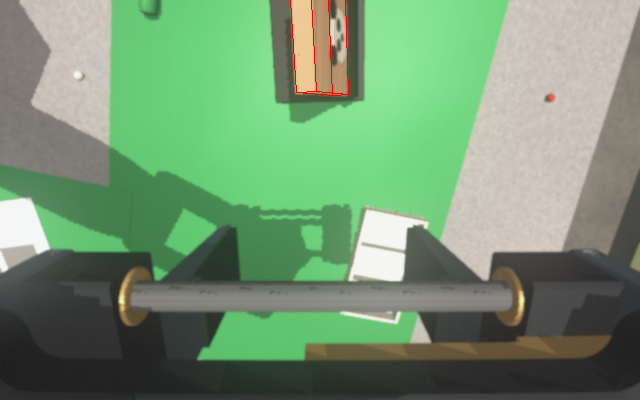

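The overlay fits the plaque (292–349, up to row 95). Its bottom centre is about (609.2, −135, 30) with a yaw of 9°. Working out the tilted approach.

```bash
cat > plan.py <<'E'
from h import *
s=env.state(); p0=np.array(s["ee_pos"]); R0=Ro.from_euler('xyz',s["ee_rot"],degrees=True)
b=np.array([609.2,-135,30]); Rp=Ro.from_euler('ZY',[np.radians(9),-.35]); up=Rp.apply([0,0,1])
Rt=Rp*Ro.from_euler('ZX',[90,180],degrees=True)
print("turn",np.round((Rt*R0.inv()).as_rotvec(degrees=True)/5,2), Rt.as_euler('xyz',degrees=True).round(1))
for h in (140,61): print(h,np.round(b+up*h,1),"shift",np.round((b+up*h-p0)/25,2))
Ru=Ro.from_euler('Z',6.3,degrees=True); print("upright turn",np.round((Ru*Rp.inv()).as_rotvec(degrees=True)/5,2))
E
python3 plan.py
```

```text
turn [ 0.55 -3.97  0.46] [159.9   0.   99. ]
140 [ 561.8 -142.5  161.5] shift [-1.85  5.65 -3.58]
61 [ 588.5 -138.3   87.3] shift [-0.78  5.82 -6.55]
upright turn [-0.53  3.98 -0.53]
```

```bash
python3 -m jog '.1 -.8 .1 -1 2 0 1;.25 -1.8 .2 -1.85 4 0 1;.4 -2.9 .35 -1.85 5.65 -.5 1;.55 -3.97 .46 -1.85 5.65 -2 1;.55 -3.97 .46 -1.85 5.65 -3 1'; python3 -m jog '0 0 0 0 0 -.58 1;0 0 0 0 0 -.58 1'; python3 m2.py w8 plaque,609.2,-135,9,30,.35; python3 plan.py
```

```text
time_s: 16.68
ee_pos: [558.7, -142.2, 174.4]
ee_rot: [160.0, -0.1, 99.0]
force: [1.5, -0.3, 0.5]
gripper_width: 91.6
time_s: 16.92
ee_pos: [561.5, -143.7, 160.7]
ee_rot: [160.0, -0.1, 98.9]
force: [-0.6, -0.0, 0.6]
gripper_width: 90.6
[ 561.5 -143.7  160.7] [ 1.6001e+02 -1.0000e-01  9.8930e+01] 90.6 16.93
no plaque wrist
turn [-0.    0.02  0.02] [159.9   0.   99. ]
140 [ 561.8 -142.5  161.5] shift [-0.03  0.07 -0.03]
61 [ 588.5 -138.3   87.3] shift [ 1.04  0.24 -3.  ]
upright turn [-0.53  3.98 -0.53]
```

View pics/w8.png

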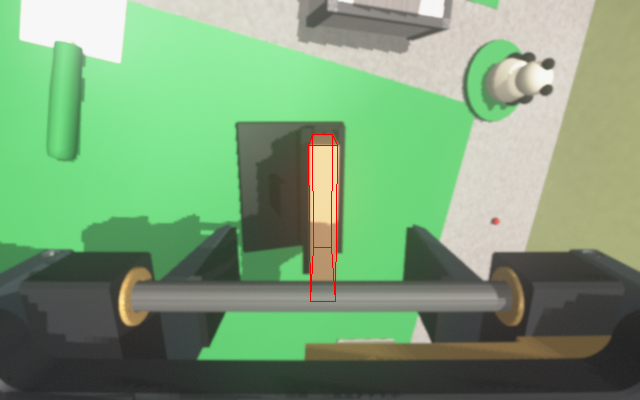

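The model lies right on the plaque (310–338, 135–300), centred between the fingers. Descending along its axis.

```bash
python3 -m jog '0 0 0 .4 .07 -1.1 1;0 0 0 .8 .14 -2.2 1;0 0 0 1.05 .18 -2.95 1;0 0 0 1.05 .18 -2.95 1' 12; python3 -m jog '0 0 0 0 0 0 .15;0 0 0 0 0 0 .15;0 0 0 0 0 0 .15;0 0 0 0 0 0 .15;0 0 0 0 0 0 .15' 12;python3 -m jog '0 0 0 0 0 0 .15;0 0 0 0 0 0 .15;0 0 0 0 0 0 .15'
```

```text
time_s: 17.52
ee_pos: [588.0, -139.6, 87.0]
ee_rot: [160.0, -0.1, 98.9]
force: [0.3, -0.6, -0.4]
gripper_width: 91.3
time_s: 18.15
ee_pos: [587.6, -139.7, 87.6]
ee_rot: [159.9, -0.1, 98.9]
force: [0.7, -0.1, 0.6]
gripper_width: 44.0
time_s: 18.52
ee_pos: [588.9, -139.8, 88.2]
ee_rot: [159.8, -0.0, 98.8]
force: [2.4, 0.0, -0.7]
gripper_width: 17.9
```

```bash
python3 -m jog '0 0 0 0 0 0 .05;0 0 0 -.2 -.03 .6 .05;0 0 0 -.6 -.1 1.7 .05;0 0 0 -1 -.17 3 .05;0 0 0 -1 -.17 5 .05' 20; python3 -m jog '-.1 .8 -.1 0 0 1.2 .05;-.2 1.6 -.2 .5 1 2 .05;-.33 2.4 -.33 .8 2.2 2.7 .05;-.43 3.2 -.43 1.2 3 2.7 .05;-.53 3.98 -.53 1.6 4 2.7 .05'; python3 -m jog '0 0 0 0 0 0 .05;0 0 0 0 0 0 .05'
```

```text
time_s: 19.15
ee_pos: [559.4, -143.5, 210.6]
ee_rot: [160.4, -0.2, 98.9]
force: [0.9, 0.5, -1.9]
gripper_width: 17.9
time_s: 19.77
ee_pos: [601.9, -43.8, 279.4]
ee_rot: [-179.7, 0.0, 96.2]
force: [0.2, -0.2, -2.3]
gripper_width: 18.0
time_s: 20.02
ee_pos: [601.7, -44.5, 279.0]
ee_rot: [-179.8, -0.0, 96.2]
force: [0.8, 0.1, -2.3]
gripper_width: 17.5
```

```bash
python3 -m jog '0 0 0 .3 2.2 0 .05;0 0 0 .6 4.4 0 .05;0 0 0 1.03 5.8 0 .05;0 0 0 1.03 6.2 -1 .05;0 0 0 1.03 6.2 -2 .05'; python3 -m jog '0 0 0 0 0 -.3 .05;0 0 0 0 0 -.5 .05;0 0 0 0 0 -.5 .05'
cat > m4.py <<'E'
from h import *
s=env.state(); print(np.round(s["ee_pos"],1),np.round(s["ee_rot"],2))
snap(["scene","top"]); im=grab_frame("scene").copy()
for n,z in (("long_box",55),("short_box",101),("plaque",143)):
    ms=masks(n,["scene","top"])
    for m in ms:
        f,p=fit(n,[m],[627.5,111,.11,z],0,n=="plaque"); print(n,m[2],round(f,3),np.round(p[[0,1,3]],1),round(np.degrees(p[2]),1))
for n,q in (("short_box",[627.6,112.5,.11,101]),("plaque",[627.6,112.5,.11,143])):
    uv=proj(corners(n,q),CP["scene"])
    for i in range(8):
        for j in (1,2,4):
            if not i&j: cv2.line(im,tuple(int(v) for v in uv[i].round()),tuple(int(v) for v in uv[i|j].round()),(255,0,0),1)
cv2.imwrite("pics/s1.png",cv2.resize(im[130:300,260:430],None,fx=3.5,fy=3.5)[...,::-1])
E
python3 m4.py
```

```text
time_s: 20.65
ee_pos: [627.7, 110.7, 229.6]
ee_rot: [-180.0, -0.0, 96.2]
force: [0.1, -0.2, -1.7]
gripper_width: 17.9
time_s: 21.02
ee_pos: [628.6, 110.5, 218.1]
ee_rot: [180.0, -0.0, 96.1]
force: [-0.3, 0.9, -1.9]
gripper_width: 18.0
[628.6 110.5 218.1] [ 1.7997e+02 -4.0000e-02  9.6140e+01]
long_box scene 0.514 [627.3 106.3  55. ] 5.0
long_box top 0.873 [626.1 100.   55. ] 10.7
short_box scene 0.342 [627.8 107.9 101. ] 3.3
short_box top 0.952 [598.   90.3 101. ] 18.4
plaque scene 0.328 [572.   67.7  64.4] 28.3
plaque top 1.0 [627.5 111.  143. ] 0.6
```

View pics/s1.png

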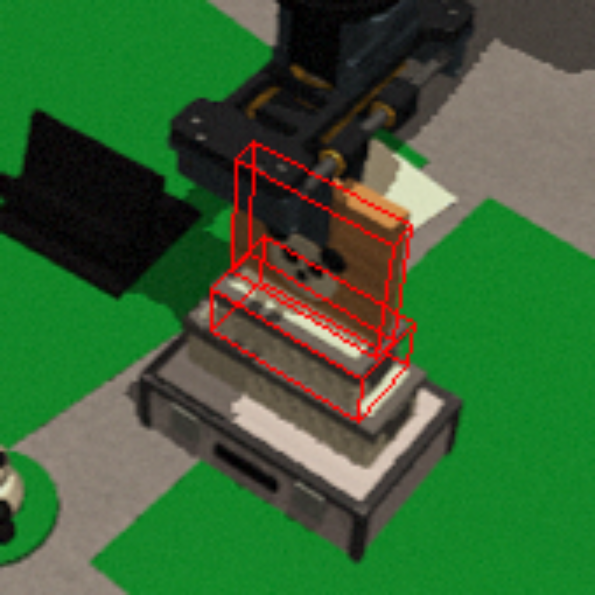

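The crop shows the plaque upright, hovering just above the middle of the short box. Lowering in small steps until contact.

```bash
python3 -m jog '0 0 0 0 0 -.2 .05;0 0 0 0 0 -.36 .05;0 0 0 0 0 -.4 .05;0 0 0 0 0 -.44 .05'; python3 -m jog '0 0 0 0 0 -.04 .05;0 0 0 0 0 -.06 .05;0 0 0 0 0 -.06 .05'
```

```text
time_s: 21.98
ee_pos: [628.4, 111.1, 206.3]
ee_rot: [-180.0, -0.0, 96.2]
force: [0.5, 0.9, -1.6]
gripper_width: 17.7
time_s: 22.35
ee_pos: [628.5, 111.0, 205.7]
ee_rot: [180.0, -0.0, 96.2]
force: [-1.2, -0.6, 3.0]
gripper_width: 17.9
```

```bash
python3 -m jog '0 0 0 0 0 0 .05;0 0 0 0 0 0 .22;0 0 0 0 0 0 .3;0 0 0 0 0 0 .5;0 0 0 0 0 0 .8'; python3 -m jog '0 0 0 0 0 0 .9;0 0 0 0 0 .5 1;0 0 0 0 0 2 1;0 0 0 0 0 4 1;0 0 0 0 0 5 1'; python3 -m jog '0 0 0 -1 -2 0 1;0 0 0 -2 -4 0 1;0 0 0 -2.5 -6.4 0 1;0 0 0 -2.5 -8 0 1;0 0 0 -2.5 -8 0 1'
sed -i 's/s1.png/s2.png/; s/else: *$/&/' m4.py; python3 m4.py
```

```text
time_s: 22.98
ee_pos: [628.4, 111.1, 204.7]
ee_rot: [-180.0, -0.0, 96.2]
force: [-0.4, 0.4, 0.9]
gripper_width: 44.6
time_s: 23.6
ee_pos: [629.2, 111.2, 334.4]
ee_rot: [179.7, -0.1, 96.2]
force: [0.4, 0.7, 0.3]
gripper_width: 90.4
time_s: 24.22
ee_pos: [565.7, -91.4, 331.0]
ee_rot: [179.9, 0.0, 95.9]
force: [0.5, 0.1, -0.8]
gripper_width: 91.4
[565.7 -91.4 331. ] [1.7995e+02 1.0000e-02 9.5950e+01]
long_box scene 0.538 [627.8 105.2  55. ] 6.0
long_box top 0.715 [627.6 109.4  55. ] 6.3
no short_box scene
short_box top 0.668 [613.  110.3 101. ] -1.1
no plaque scene
plaque top 0.08 [630.5 115.6 119.7] 5.9
```

View pics/s2.png

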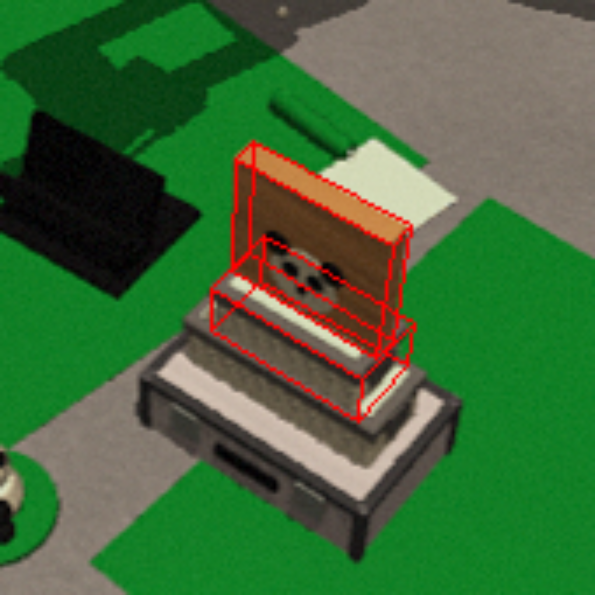

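The plaque stands upright on the short box and matches the drawn model to about 1 px. Nothing is touching it, so I'm handing in.

```bash
python3 -c "
from workcell import env
print(env.job_done(), env.state()['time_s'])"
```

```text
the job is handed in; nothing more can be done
the job is handed in; nothing more can be done
```

The column is built and handed in at about 24.5 s of the 72 s allowed: long box on the case, short box on that, and the plaque standing upright on top. The hand-in gives no verdict, so the figures below are my own measurements.

| Piece | Offset from the one below | Turned | Limit |
|---|---|---|---|
| Long box on case | about 1 mm | about 1° | 12 mm, about 7° |
| Short box on long box | about 4–5 mm along, under 1 mm across | under 1° | 12 mm, about 7° |
| Plaque on short box | roughly 1 mm by gripper position; last scene picture matched the model to about 1 px | well under 1° by gripper angle | 12 mm across, 18 mm along, about 8.6° |

- **Contact and bystanders:** I felt each piece touch down lightly before letting go. The gripper was well clear at hand-in. I did not measure the bystanders or the case again at the end; the pictures showed no sign that they had moved.
- **Checks that failed or disagreed:** In the last round the network did not find the short box or the plaque in the scene picture. Its masks for the partly hidden boxes gave poor fits (error 0.5–0.7), which I did not trust. The top view put the plaque at (630.5, 115.6) mm, 3–4 mm from the expected place. Its height in that fit (120 mm instead of 143 mm) is not reliable from one view. I accepted the plaque on the drawn overlay, the contact force and the gripper pose.

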